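Find the worn lever switch and lock it out

ROBOT

A 6-joint arm with a two-finger parallel gripper is mounted at the origin on the work surface. World frame = base frame: x ahead of the robot, y to its left, z up, the work surface at z = 0. Lengths are in m, angles in rad, forces in N, time in s.
With the tool pointing down it reaches from about 0.3 to 1 m from the base axis. Payload 5.1 kg.
Tool frame: the origin (TCP) lies midway between the tips of the shut fingers; the grasp point (between the pads) lies 19 mm behind it; z points along the fingers, y is the line along which they close (so a half turn about z gives the same grasp; the last joint's range is limited). The gripper opens to 95 mm and grips with 3 to 60 N. Pads are 20 mm wide; open, the fingers measure 119 mm over their backs; the gripper's body (75 mm by 180 mm) begins 59 mm behind the grasp point.
Start: joints at [1.105, 0.124, 1.65, -0, 1.367, -0.083], TCP at [0.243, 0.603, 0.176] pointing down, gripper open.
Joint ranges: [-2.61, 2.61], [-1.02, 2.33], [0.03, 2.71], [-1.35, 4.49], [0.32, 2.68], [-2.91, 2.91]. Speed limits (rad/s): [2.57, 2.57, 3.14, 3.14, 3.14, 3.14].

INTERFACE

Orientations are given as a 3x3 rotation matrix whose columns are the frame's x, y, z axes.
In Python, from bench import ctrl gives the robot as it stands.
- The arm moves only by the tool step_arm, never from a script. Its argument "rows" is a list of rows, each a list of 2 entries, a list of its own where there are three numbers: the shift along the world's x, y, z in m, then the turn, a rotation vector about the world's x, y, z in degrees. In form: [[[tx, ty, tz], [rx, ry, rz]], ...]. A call has 1 to 20 rows; each row shifts and turns the commanded pose from where the row before left it; what a row does not reach is not made up. A row lasts 1/12 s, in which the tool goes at most 41.7 mm and 7.16 degrees, less where a joint would pass 70% of its speed; a pose out of reach is approached as far as the arm can. A call with a gripper value outside its range is refused whole. "claw" is the gripper's target within -1 to 1 (fully open at 1, half-way at 0, shut at -1), set as the call begins (left out, the last holds). The fingers move at their own pace and stop on an object; the grip force is fixed at half the most. Time passes only in rows, so rows that do not move let the fingers close. It gives the time, the measured TCP pose, the force, the opening and the grip force at its end, in the units of the state.
- ctrl.observe(): the state, without advancing time (a new reading comes with each control period).
- ctrl.snapshot(name): name is "side" or "top"; returns the picture (480x640x3 uint8, red, green, blue); there is no depth.
- ctrl.camera_params(name): a dict with "fx", "fy", "cx", "cy" (pixels), "k1" (the pictures are not rectified: a ray, as slopes to the right and down, at radius r is drawn at 1 + k1 r^2 times it, then the intrinsics apply), "R" (3x3) and "t" (3): a world point X has camera coordinates R X + t. Camera axes: x right, y down, z forward; pixel columns grow to the right and rows downward; lengths in m; the calibration is good to about 2 mm. A picture is of the moment at which its call begins. camera_params takes no time and is no camera call.
- ctrl.close_job(): hands the job in; it is judged then, once.
Trained networks look in the newest picture that a camera, given by its name, has taken for a name from the list of things; names that differ only in an ending like _2 or _b are one class to them, and where a whole thing is asked for, a point or a joint stands for the part that bears it (a point fixed in the world has none). Each returns a list of dicts, best first, with "score" (0 to 1); they miss things now and then, are a little off and sometimes report something else, mostly with a low value. They report only what shows in the picture. A call takes as long as a camera call. They do not tell look-alikes from the thing itself.
- ctrl.look_for(camera, target): "box" ([centre column, centre row, width, height] as shares, 0 to 1, of the picture: columns of its width, rows of its height, round what is visible of it).
- ctrl.silhouettes(camera, target): "region" (480x640 bool, what is visible of it) and "box" ([centre column, centre row, width, height] as shares, 0 to 1, of the picture: columns of its width, rows of its height, round what is visible of it).
- ctrl.mark_of(camera, target): "at" ([column, row] as shares, 0 to 1, of the picture: columns of its width, rows of its height: a listed point, or the origin of a listed thing).
The state is a dict: "t": time; "joints": joint angles; "dq": joint speeds; "effort": joint torques, N m; "ee_pos": TCP position; "tool_rot": TCP orientation; "wrist_force": force on the tool from outside, world axes, zero at the start; "ft_torque": the same for the moment, N m; "width": opening from 0.0 (shut) to 1.0 (fully open); "grip_force": force on a finger pad.
Only numpy, scipy, OpenCV 4.12 (cv2) and the standard library are available. Lean on these libraries where they do the work, as an engineer would, in place of code of your own. Each camera call takes 0.05 s, during which the arm holds its last target. There are 200 camera calls.

TASK

One of the three look-alike lever switches on the training board is worn: rock the handles gently from side to side with the fingers to feel which one has clearly more play, and do not force the firm ones. Rock the worn one all the way over to the left, then leave it leaning all the way over to the right (as seen from the robot), and put the red lock-out ring down over the steel post in front of it, flat on the board. Leave the tools and parts lying around as they are.

Things in the scene. Friction and masses are not known exactly. Their poses are not given: they have to be found in the camera images.
- board: training board: teal box with a cream top plate, 240 mm (x) by 340 mm (y) by 70 mm high, fixed to the table. Origin: centre of its underside; x points away from the robot, y to the left as seen from the robot, z up. Three lever switches stand in a row across it, each with an upright steel lock-out post in front of it (towards the robot).
- handle_left: the left lever switch's handle: 10 mm steel stem with a black ball knob, in an orange round socket; all three look alike and start nearly upright. Origin: its pivot, at x 35, y 110, z 78 mm in the board's frame; own z along the stem. It swings only sideways (about the board's x); friction (0.5 N at the knob) keeps it where it is left. More than 20 N on it, pushing or squeezing, breaks it.
- knob_left (a point): centre of the left handle's ball knob (26 mm diameter), 62 mm above its pivot along the stem, 140 mm above the table when upright. A firm handle's knob is free for about 1.6 mm to either side of upright, then meets a hard stop that gives under 3 mm more at 15 N; the worn one's is free for about 13.5 mm to either side, then a hard stop.
- post_left (a point): top centre of the steel lock-out post that belongs to the left handle: 11 mm diameter, 34 mm tall above the board's top, 105 mm from the handle's pivot along the board's -x
- handle_middle: the middle lever switch's handle: 10 mm steel stem with a black ball knob, in an orange round socket; all three look alike and start nearly upright. Origin: its pivot, at x 35, y 0, z 78 mm in the board's frame; own z along the stem. It swings only sideways (about the board's x); friction (0.5 N at the knob) keeps it where it is left. More than 20 N on it, pushing or squeezing, breaks it.
- knob_middle (a point): centre of the middle handle's ball knob (26 mm diameter), 62 mm above its pivot along the stem, 140 mm above the table when upright. A firm handle's knob is free for about 1.6 mm to either side of upright, then meets a hard stop that gives under 3 mm more at 15 N; the worn one's is free for about 13.5 mm to either side, then a hard stop.
- post_middle (a point): top centre of the steel lock-out post that belongs to the middle handle: 11 mm diameter, 34 mm tall above the board's top, 105 mm from the handle's pivot along the board's -x
- handle_right: the right lever switch's handle: 10 mm steel stem with a black ball knob, in an orange round socket; all three look alike and start nearly upright. Origin: its pivot, at x 35, y -110, z 78 mm in the board's frame; own z along the stem. It swings only sideways (about the board's x); friction (0.5 N at the knob) keeps it where it is left. More than 20 N on it, pushing or squeezing, breaks it.
- knob_right (a point): centre of the right handle's ball knob (26 mm diameter), 62 mm above its pivot along the stem, 140 mm above the table when upright. A firm handle's knob is free for about 1.6 mm to either side of upright, then meets a hard stop that gives under 3 mm more at 15 N; the worn one's is free for about 13.5 mm to either side, then a hard stop.
- post_right (a point): top centre of the steel lock-out post that belongs to the right handle: 11 mm diameter, 34 mm tall above the board's top, 105 mm from the handle's pivot along the board's -x
- lock_ring: red plastic lock-out ring lying flat on the table, to the right or to the left of the board: 40 mm outside diameter, 18 mm hole, 16 mm high, 50 g. Origin: centre of its underside
- breaker: bystander: grey circuit breaker, 80 by 36 by 74 mm, on the table on the other side of the board. Origin: centre of its underside
- stripper: bystander: yellow stripping tool 120 mm long on the table, to the left. Origin: centre of its underside
- screwdriver: bystander: red screwdriver lying on the table, to the right. Origin: centre of its underside
- pliers: bystander: black-handled pliers, 140 mm long, on the table, to the right. Origin: underside, at the pivot
- flush_box: bystander: orange round flush-mounting box, 68 mm wide and 45 mm high, on the table, to the left. Origin: centre of its underside
- connector: bystander: small clear connector, 18 by 30 by 18 mm, lying on the board behind the row of handles. Origin: centre of its underside
Mind the look-alikes: they are no part of the job. Leave any white look-alike of the lock_ring alone.

How it is judged:
By the outcome, as a careful person would: the job done as asked, in the order asked, and still so for the second after the job is handed in, with the robot touching nothing.
It also fails if it takes over 72 s, if anything falls off the work surface, if the arm or the gripper's body presses on something with over 40 N, if the wrist force passes 120 N, or if a joint passes its speed limit or range.

## Working session

There is one attempt and no reset: what is moved stays moved. The work goes in short steps, Python scripts to look and compute and a tool call to move; the robot and the scene stay as the last step left them, time stands still between calls to the robot, and variables do not carry over. Pictures are saved under pics/ and viewed, at most 10 in all, crops included, and the job is handed in when it is done.

Besides the shell and the picture viewer there is one more tool, called after ">>>" as name([rows], argument=value, ...), one row to a line, values as JSON. step_arm: Moves the arm, as the interface text tells. Its arguments: {"type":"object","properties":{"rows":{"type":"array"},"claw":{"type":"number"}},"required":["rows"]}

```bash
mkdir -p pics
cat > h.py <<'E'
import numpy as np, cv2
from bench import ctrl
def ray(cam,px):
    p=ctrl.camera_params(cam); R=np.array(p["R"]);t=np.array(p["t"])
    d=np.array([(px[0]-p["cx"])/p["fx"],(px[1]-p["cy"])/p["fy"]]); u=d.copy()
    for _ in range(20): u=d/(1+p["k1"]*(u@u))
    return -R.T@t, R.T@np.array([u[0],u[1],1.])
def onz(cam,px,z):
    c,d=ray(cam,px); return c+d*(z-c[2])/d[2]
def proj(cam,X):
    p=ctrl.camera_params(cam); x=np.array(p["R"])@np.array(X)+np.array(p["t"]); u=x[:2]/x[2]
    u=u*(1+p["k1"]*(u@u)); return np.array([u[0]*p["fx"]+p["cx"],u[1]*p["fy"]+p["cy"]])
def tri(a,b):
    (c1,d1),(c2,d2)=ray("top",a),ray("side",b)
    s=np.linalg.lstsq(np.c_[d1,-d2],c2-c1,rcond=None)[0]; p,q=c1+d1*s[0],c2+d2*s[1]
    return (p+q)/2,np.linalg.norm(p-q)
def snap(cam,name):
    im=ctrl.snapshot(cam); cv2.imwrite(f"pics/{name}.png",im[:,:,::-1]); return im
def mark(cam,n): return [(np.array(m["at"])*[640,480],round(m["score"],2)) for m in ctrl.mark_of(cam,n)]
E
python3 - <<'E'
from h import *
np.set_printoptions(precision=4,suppress=True)
for c in("top","side"):
    snap(c,c+"0"); c0,d=ray(c,(320,240)); print(c,c0,d)
    for n in ["knob_left","knob_middle","knob_right","post_left","post_middle","post_right","lock_ring","board"]:
        z={"k":.14,"p":.104,"l":0,"b":0}[n[0]]
        print(n,[(a.round(1),s,onz(c,a,z)[:2]) for a,s in mark(c,n)[:4]])
print(ctrl.observe())
E
```

```text
top [ 0.3816 -0.0106  1.2361] [ 0.1519 -0.0184 -0.9884]
knob_left [(array([270.5, 202.9]), 0.42, array([0.6471, 0.0907]))]
knob_middle [(array([318.3, 203.9]), 0.47, array([ 0.6418, -0.029 ]))]
knob_right [(array([357.5, 199.1]), 0.41, array([ 0.6519, -0.128 ])), (array([179. , 206.3]), 0.22, array([0.6434, 0.3191]))]
post_left [(array([275.3, 244.2]), 0.92, array([0.5475, 0.0826])), (array([317.6, 204.1]), 0.31, array([ 0.6499, -0.0279]))]
post_middle [(array([316. , 247.5]), 0.88, array([ 0.5365, -0.0211]))]
post_right [(array([362.9, 245.3]), 0.62, array([ 0.5394, -0.1407]))]
lock_ring [(array([452.6, 248.2]), 0.62, array([ 0.54  , -0.4015])), (array([459.4, 280.4]), 0.58, array([ 0.4506, -0.4131])), (array([428.9, 266.2]), 0.49, array([ 0.4914, -0.3325])), (array([404.5, 275.7]), 0.43, array([ 0.4668, -0.2636]))]
board [(array([316.2, 226.1]), 0.92, array([ 0.6113, -0.024 ]))]
side [ 0.4997 -1.1979  1.2425] [ 0.037   0.7056 -0.7077]
knob_left [(array([347.8, 191.3]), 0.49, array([0.6427, 0.0883])), (array([312.7, 203.5]), 0.38, array([0.544 , 0.0412]))]
knob_middle [(array([351.7
[... 589 characters left out ...]
.49, array([ 0.5362, -0.4012]))]
board [(array([339.7, 258.9]), 0.76, array([ 0.6159, -0.0355])), (array([287. , 418.6]), 0.44, array([ 0.4648, -0.5198]))]
{'t': 0.9, 'joints': array([ 1.1055,  0.1238,  1.6503,  0.    ,  1.3675, -0.0826]), 'dq': array([-0.0007,  0.0001,  0.0024, -0.0013,  0.0007,  0.0007]), 'effort': array([  0.0001, -41.7595, -36.0228,   0.0775,   0.0429,  -0.    ]), 'ee_pos': array([0.2428, 0.603 , 0.1763]), 'tool_rot': array([[-0.9276,  0.3735,  0.    ],
       [ 0.3735,  0.9276,  0.0001],
       [ 0.    ,  0.0001, -1.    ]]), 'wrist_force': array([-0.5037,  0.0803, -0.1965]), 'ft_torque': array([ 0.0254, -0.0454,  0.0417]), 'grip_force': 0.0, 'width': 0.9992909865221025}
```

Run:
```python
import cv2
a=cv2.imread("pics/top0.png")[170:310,240:490]; b=cv2.imread("pics/side0.png")[170:430,230:480]
a=cv2.resize(a,None,fx=3.2,fy=3.2,interpolation=3)
cv2.imwrite("pics/c1.png",a)
cv2.imwrite("pics/c2.png",cv2.resize(b,None,fx=2.3,fy=2.3,interpolation=3))
```

```text
(no output)
```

View pics/c1.png

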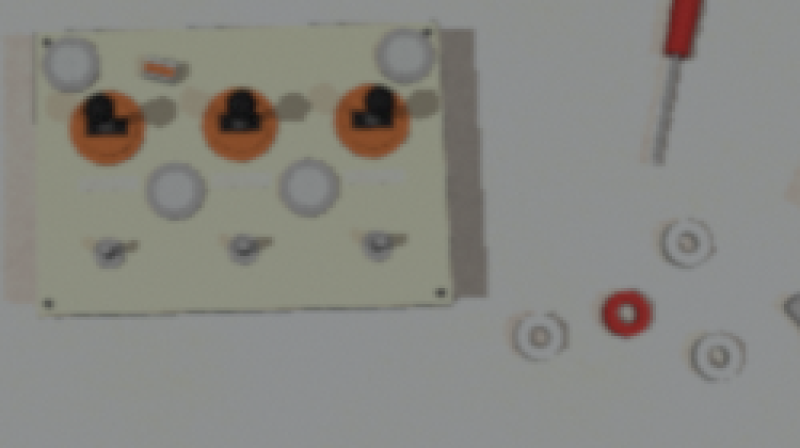

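View pics/c2.png

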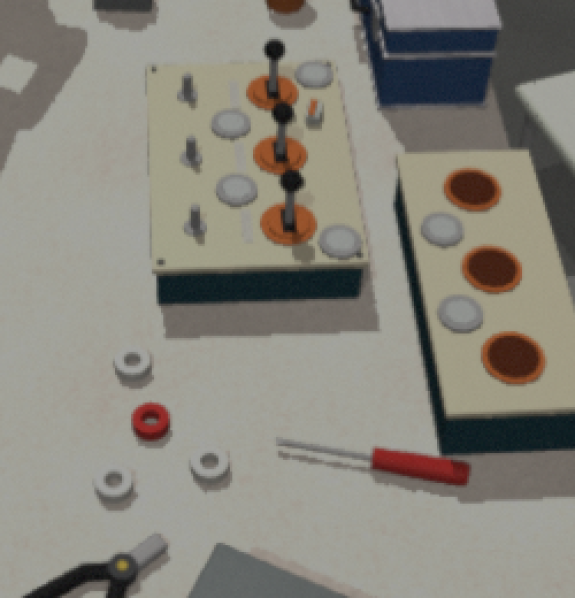

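The crops show the red ring at top px ≈(436,268), or side crop (151,421). The look-alikes are the white rings at top ≈(409,275), (455,246) and (464,281), plus the red screwdriver handle at ≈(454,178). I choose the only red ring. The board and its three upright handles are clear. The empty board behind it has no handles, so I'm ignoring it.

Run:
```python
from h import *
from scipy.optimize import least_squares
np.set_printoptions(precision=4,suppress=True)
# red ring
cs={}
for c,box in(("top",(400,240,480,300)),("side",(270,330,330,390))):
    im=cv2.imread(f"pics/{c}0.png").astype(int); b,g,r=im[:,:,0],im[:,:,1],im[:,:,2]
    m=((r>1.8*g)&(r>1.8*b)&(r>60)); x0,y0,x1,y1=box; k=np.zeros_like(m);k[y0:y1,x0:x1]=1; m&=k>0
    ys,xs=np.nonzero(m); cs[c]=np.array([(xs.min()+xs.max())/2,(ys.min()+ys.max())/2]); print(c,m.sum(),cs[c],onz(c,cs[c],.008))
print("ring",tri(cs["top"],cs["side"]))
# board pose: plate corners (top), posts (marks both)
obs=[]
for (u,v),X in zip([(40,32),(437,23),(453,301),(41,315)],[(.12,.17,.07),(.12,-.17,.07),(-.12,-.17,.07),(-.12,.17,.07)]):
    obs.append(("top",(240+u/3.2,170+v/3.2),X))
for (u,v),X in zip([(149,67),(336,64),(366,263),(151,270)],[(-.12,.17,.07),(.12,.17,.07),(.12,-.17,.07),(-.12,-.17,.07)]):
    obs.append(("side",(230+u/2.3,170+v/2.3),X))
for i,(y,a,b) in enumerate([(.11,(275.3,244.2),(311.8,203.5)),(0,(316,247.5),(310,231.9)),(-.11,(358.5,245),(315.4,260.1))]):
    obs+= [("side",b,(-.07,y,.104))]
def W(q,X):
    c,s=np.cos(q[2]),np.sin(q[2]); return np.array([q[0]+c*X[0]-s*X[1],q[1]+s*X[0]+c*X[1],X[2]])
f=lambda q:np.concatenate([proj(c,W(q,X))-p for c,p,X in obs])
r=least_squares(f,[.61,-.024,0],loss="soft_l1"); print(r.x,np.rad2deg(r.x[2]));print(f(r.x).reshape(-1,2))
for y in(.11,0,-.11): print("knob",W(r.x,(.035,y,.14)),proj("top",W(r.x,(.035,y,.14))),"post",W(r.x,(-.07,y,.104)))
```

```text
top 120 [435.5 267.5] [ 0.4868 -0.3481  0.008 ]
side 183 [295.  352.5] [ 0.4863 -0.3477  0.008 ]
ring (array([ 0.4865, -0.348 ,  0.0085]), np.float64(0.0004441333570867372))
[ 0.6113 -0.0248  0.0011] 0.06020925569226807
[[-0.0331 -0.9535]
 [ 1.9708 -1.0385]
 [ 1.442   0.786 ]
 [-0.211  -0.4039]
 [-1.596  -0.8853]
 [-0.5852 -1.6744]
 [ 1.2644  0.1325]
 [-0.2824  0.1916]
 [-0.6675 -0.762 ]
 [ 2.644  -1.7721]
 [-1.0871  0.1656]]
knob [0.6461 0.0852 0.14  ] [272.7379 203.2302] post [0.5411 0.0851 0.104 ]
knob [ 0.6463 -0.0248  0.14  ] [316.5488 202.2138] post [ 0.5413 -0.0249  0.104 ]
knob [ 0.6464 -0.1348  0.14  ] [360.2988 201.1823] post [ 0.5414 -0.1349  0.104 ]
```

>>> step_arm([
  [[0.01,-0.013,0.012],[0,0,1.1]],
  [[0.02,-0.026,0.012],[0,0,1.1]],
  [[0.02,-0.026,0.012],[0,0,1.1]],
  [[0.02,-0.026,0.012],[0,0,1.1]],
  [[0.02,-0.026,0],[0,0,1.1]],
  [[0.02,-0.026,0],[0,0,1.1]],
  [[0.02,-0.026,0],[0,0,1.1]],
  [[0.02,-0.026,0],[0,0,1.1]],
  [[0.02,-0.026,0],[0,0,1.1]],
  [[0.02,-0.026,0],[0,0,1.1]],
  [[0.02,-0.026,0],[0,0,1.1]],
  [[0.02,-0.026,0],[0,0,1.1]],
  [[0.02,-0.026,0],[0,0,1.1]],
  [[0.02,-0.026,0],[0,0,1.1]],
  [[0.02,-0.026,0],[0,0,1.1]],
  [[0.02,-0.026,0],[0,0,1.1]],
  [[0.02,-0.026,0],[0,0,1.1]],
  [[0.02,-0.026,0],[0,0,1.1]],
  [[0.02,-0.026,0],[0,0,1.1]],
  [[0.02,-0.026,0],[0,0,1.1]],
], claw=0)

```text
t: 2.57
ee_pos: [0.6336, 0.0945, 0.2244]
tool_rot: [[-1.0, -0.002, 0.0], [-0.002, 1.0, 0.0], [-0.0, 0.0, -1.0]]
wrist_force: [0.6, 0.6, 0.5]
width: 0.501
grip_force: 0.0
```

>>> step_arm([
  [[0.01,-0.012,0],[0,0,0]],
  [[0.003,0,0],[0,0,0]],
  [[0,0,0],[0,0,0]],
  [[0,0,0],[0,0,0]],
])

```text
t: 2.9
ee_pos: [0.6453, 0.085, 0.2241]
tool_rot: [[-1.0, -0.002, -0.001], [-0.002, 1.0, 0.001], [0.001, 0.001, -1.0]]
wrist_force: [0.1, 0.3, 0.4]
width: 0.501
grip_force: 0.0
```

>>> step_arm([
  [[0,0,-0.02],[0,0,0]],
  [[0,0,-0.02],[0,0,0]],
  [[0,0,-0.015],[0,0,0]],
  [[0,0.002,-0.01],[0,0,0]],
  [[0,0,-0.01],[0,0,0]],
  [[0,0,-0.01],[0,0,0]],
  [[0,0,-0.01],[0,0,0]],
  [[0,0,0],[0,0,0]],
  [[0,0,0],[0,0,0]],
])

```text
t: 3.65
ee_pos: [0.6455, 0.0859, 0.1286]
tool_rot: [[-1.0, -0.001, -0.001], [-0.001, 1.0, -0.0], [0.001, -0.0, -1.0]]
wrist_force: [0.7, 0.3, -0.4]
width: 0.502
grip_force: 0.0
```

Run:
```python
from h import *
a=snap("side","s1"); print(ctrl.observe()["ee_pos"])
cv2.imwrite("pics/c3.png",cv2.resize(cv2.imread("pics/s1.png")[120:300,270:430],None,fx=3.3,fy=3.3,interpolation=3))
```

```text
[0.64605346 0.08590043 0.12957131]
```

View pics/c3.png

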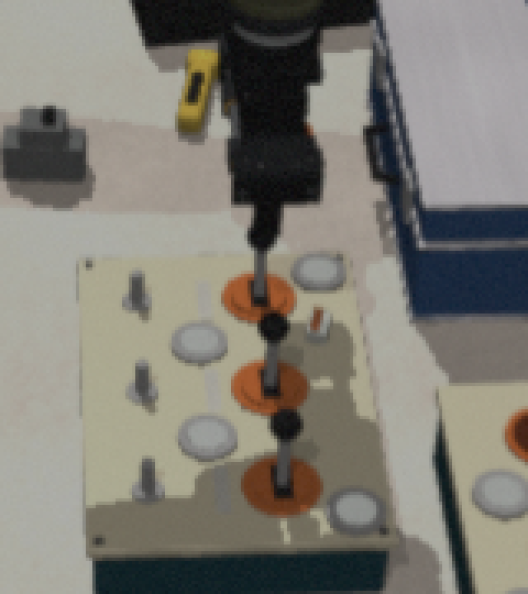

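The gripper at crop (262,215) straddles the left knob at crop (262,240). Next I push gently left.

>>> step_arm([
  [[0,0.003,0],[0,0,0]],
  [[0,0.002,0],[0,0,0]],
  [[0,0.001,0],[0,0,0]],
  [[0,0.001,0],[0,0,0]],
  [[0,0.001,0],[0,0,0]],
  [[0,0,0],[0,0,0]],
])

```text
t: 4.2
ee_pos: [0.6459, 0.0942, 0.1294]
tool_rot: [[-1.0, -0.001, 0.0], [-0.001, 1.0, 0.0], [-0.0, 0.0, -1.0]]
wrist_force: [-1.3, -0.6, -0.4]
width: 0.497
grip_force: 0.0
```

>>> step_arm([
  [[0,0.001,0],[0,0,0]],
  [[0,0.001,0],[0,0,0]],
  [[0,0,0],[0,0,0]],
])

```text
t: 4.45
ee_pos: [0.6458, 0.0961, 0.1292]
tool_rot: [[-1.0, -0.001, -0.0], [-0.001, 1.0, 0.0], [0.0, 0.0, -1.0]]
wrist_force: [-0.3, 0.4, -0.3]
width: 0.499
grip_force: 0.0
```

>>> step_arm([
  [[0,0.001,0],[0,0,0]],
  [[0,0.001,0],[0,0,0]],
  [[0,0,0],[0,0,0]],
])

```text
t: 4.7
ee_pos: [0.6458, 0.0981, 0.1292]
tool_rot: [[-1.0, -0.001, -0.0], [-0.001, 1.0, 0.0], [0.0, 0.0, -1.0]]
wrist_force: [-0.0, 0.2, 0.5]
width: 0.501
grip_force: 0.0
```

>>> step_arm([
  [[0,0.001,0],[0,0,0]],
  [[0,0.001,0],[0,0,0]],
  [[0,0,0],[0,0,0]],
])

```text
t: 4.95
ee_pos: [0.6458, 0.1001, 0.1292]
tool_rot: [[-1.0, -0.001, -0.0], [-0.001, 1.0, 0.0], [0.0, 0.0, -1.0]]
wrist_force: [-0.1, 0.5, -0.7]
width: 0.501
grip_force: 0.0
```

>>> step_arm([
  [[0,0.0005,0],[0,0,0]],
  [[0,0.0005,0],[0,0,0]],
  [[0,0,0],[0,0,0]],
])

```text
t: 5.2
ee_pos: [0.6458, 0.101, 0.1293]
tool_rot: [[-1.0, -0.001, 0.0], [-0.001, 1.0, 0.0], [-0.0, 0.0, -1.0]]
wrist_force: [-0.2, 0.1, -0.8]
width: 0.502
grip_force: 0.0
```

>>> step_arm([
  [[0,0.001,0],[0,0,0]],
  [[0,0.0005,0],[0,0,0]],
  [[0,0,0],[0,0,0]],
])

```text
t: 5.45
ee_pos: [0.6458, 0.1025, 0.1293]
tool_rot: [[-1.0, -0.001, 0.0], [-0.001, 1.0, 0.0], [-0.0, 0.0, -1.0]]
wrist_force: [-0.3, 0.6, -0.3]
width: 0.499
grip_force: 0.0
```

>>> step_arm([
  [[0,0.0005,0],[0,0,0]],
  [[0,0.0005,0],[0,0,0]],
  [[0,0,0],[0,0,0]],
])

```text
t: 5.7
ee_pos: [0.6458, 0.1035, 0.1292]
tool_rot: [[-1.0, -0.001, -0.0], [-0.001, 1.0, 0.0], [0.0, 0.0, -1.0]]
wrist_force: [-0.3, 0.1, 0.2]
width: 0.499
grip_force: 0.0
```

Run:
```python
from h import *
snap("side","s2"); snap("top","t2"); 
I=lambda n,s:cv2.resize(cv2.imread(f"pics/{n}.png")[s],None,fx=6,fy=6,interpolation=3)
s=np.s_[175:225,325:375]; t=np.s_[180:220,250:300]
cv2.imwrite("pics/c4.png",np.hstack([I("s1",s),I("s2",s)]))
```

```text
(no output)
```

View pics/c4.png

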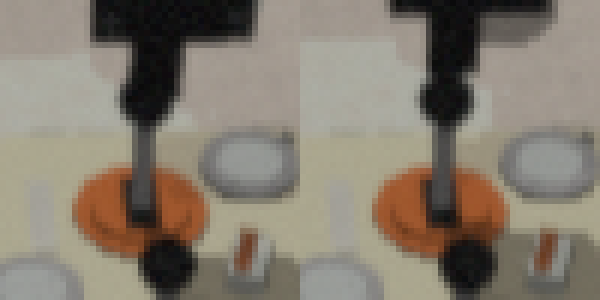

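Run:
```python
from h import *
o=ctrl.observe();print(o["ee_pos"],o["width"],o["wrist_force"])
for p in [(.646,.0798,.129),(.646,.068,.129),(.646,.127,.129),(.646,.085,.14),(.646,.088,.14),(.646,.095,.14)]: 
    q=proj("side",p); print(p,q,(q-[325,175])*6, proj("top",p))
I=lambda n,s:cv2.resize(cv2.imread(f"pics/{n}.png")[s],None,fx=6,fy=6,interpolation=3)
t=np.s_[180:230,250:300]
cv2.imwrite("pics/c5.png",np.hstack([I("top0",t),I("t2",t)]))
```

```text
[0.64579862 0.10343733 0.12925395] 0.49840997369399836 [ 0.31533939 -0.22742227  0.18336649]
(0.646, 0.0798, 0.129) [349.04627882 196.28768069] [144.27767291 127.72608414] [275.26134984 204.25135735]
(0.646, 0.068, 0.129) [349.38840237 199.09938368] [146.33041424 144.59630205] [279.92060287 204.14859341]
(0.646, 0.127, 0.129) [347.71000942 185.31849015] [136.2600565   61.91094091] [256.60904256 204.66094005]
(0.646, 0.085, 0.14) [349.05244757 192.04031944] [144.31468542 102.24191662] [272.82020895 203.28429523]
(0.646, 0.088, 0.14) [348.96573218 191.33383859] [143.7943931   98.00303156] [271.62379999 203.31059512]
(0.646, 0.095, 0.14) [348.76421887 189.69241445] [142.58531321  88.15448671] [268.83178961 203.37192209]
```

View pics/c5.png

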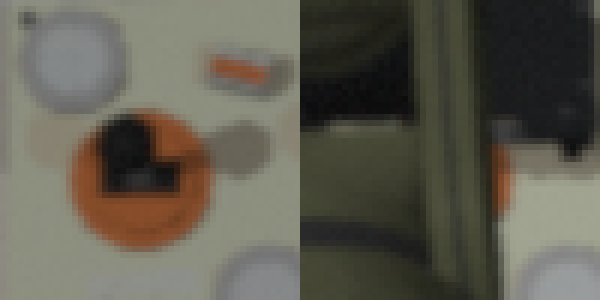

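Run:
```python
from h import *
im=cv2.resize(cv2.imread("pics/s2.png")[100:220,290:430],None,fx=5,fy=5,interpolation=3)
im=np.clip(im.astype(float)*1.8,0,255).astype(np.uint8)
T=ctrl.observe()["ee_pos"]
def box(x0,x1,y0,y1,z0,z1,col):
    P=[(proj("side",T+np.array([x,y,z]))-[290,100])*5 for x in(x0,x1) for y in(y0,y1) for z in(z0,z1)]
    for i in range(8):
        for b in(1,2,4):
            if not i&b: cv2.line(im,tuple(int(v) for v in P[i]),tuple(int(v) for v in P[i|b]),col,1)
box(-.01,.01,-.036,-.024,0,.078,(0,0,255)); box(-.01,.01,.024,.036,0,.078,(255,0,0)); box(-.0375,.0375,-.09,.09,.078,.12,(0,255,0))
cv2.imwrite("pics/c6.png",im)
```

```text
(no output)
```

View pics/c6.png

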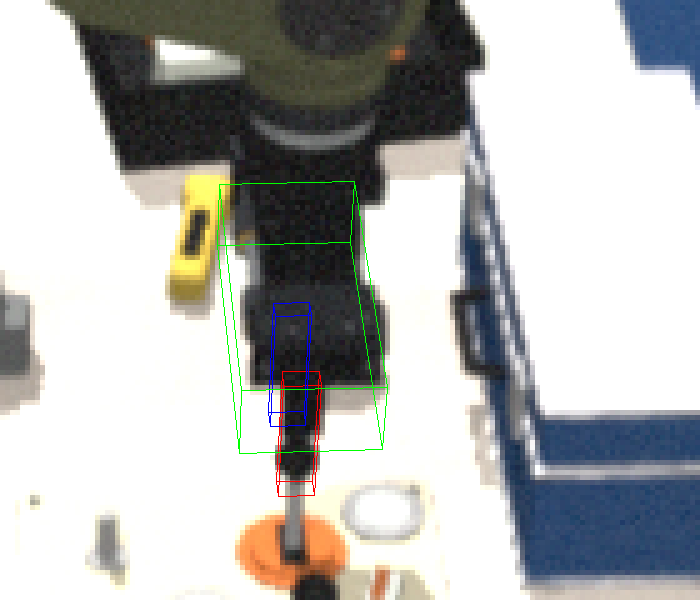

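The blob at c6 (295,450) doesn't clearly separate fingertip from knob, and the force is still about 0. I'll push further in small steps and watch the force.

>>> step_arm([
  [[0,0.0005,0],[0,0,0]],
  [[0,0.0005,0],[0,0,0]],
  [[0,0.0005,0],[0,0,0]],
])

```text
t: 6.05
ee_pos: [0.6458, 0.105, 0.1293]
tool_rot: [[-1.0, -0.001, -0.0], [-0.001, 1.0, 0.0], [0.0, 0.0, -1.0]]
wrist_force: [0.3, 0.2, -0.1]
width: 0.498
grip_force: 0.0
```

>>> step_arm([
  [[0,0.0005,0],[0,0,0]],
  [[0,0.0005,0],[0,0,0]],
  [[0,0.0005,0],[0,0,0]],
])

```text
t: 6.3
ee_pos: [0.6458, 0.1065, 0.1293]
tool_rot: [[-1.0, -0.001, 0.0], [-0.001, 1.0, -0.0], [-0.0, -0.0, -1.0]]
wrist_force: [-0.3, 1.0, -0.3]
width: 0.503
grip_force: 0.0
```

>>> step_arm([
  [[0,0.0005,0],[0,0,0]],
  [[0,0.0005,0],[0,0,0]],
  [[0,0.0005,0],[0,0,0]],
])

```text
t: 6.55
ee_pos: [0.6458, 0.108, 0.1293]
tool_rot: [[-1.0, -0.001, 0.0], [-0.001, 1.0, 0.0], [-0.0, 0.0, -1.0]]
wrist_force: [-0.3, -0.8, -0.0]
width: 0.498
grip_force: 0.0
```

Run:
```python
from h import *
snap("side","s3")
I=lambda n,s:cv2.resize(cv2.imread(f"pics/{n}.png")[s],None,fx=5,fy=5,interpolation=3)
s=np.s_[165:225,325:375]
cv2.imwrite("pics/c7.png",np.clip(np.hstack([I(n,s) for n in("side0","s1","s3")]).astype(float)*2.5,0,255).astype(np.uint8))
for n in("side0","s1","s2","s3"): print(n,cv2.imread(f"pics/{n}.png")[180:206,342:358].sum(2)[:, ::2].min(1), (cv2.imread(f"pics/{n}.png")[180:206,338:362].sum(2)<110).sum(1))
```

```text
side0 [325 335 395 468 475 469 409 254 111  66  57  49  47  49  57  97 159 187
 210 217 206 214 211 210 190 136] [0 0 0 0 0 0 0 0 1 5 7 7 7 6 4 2 0 0 0 0 0 0 0 0 0 0]
s1 [ 34  44  37  31  43  34  38  34  31  30  40  31  51  54  44 105 162 209
 218 226 228 221 221 221 202 141] [21  9  8  7  7  7  7  7  7  8  8  7  7  6  4  2  0  0  0  0  0  0  0  0
  0  0]
s2 [ 34  38  41  32  39  37  46  49  48  55  49  52  49  44  61  93 176 206
 225 230 225 221 223 226 208 140] [8 7 7 7 7 7 5 4 4 5 7 7 7 6 4 2 0 0 0 0 0 0 0 0 0 0]
s3 [ 34  35  32  44  40 124 210 219  97  48  58  56  60  49  46  95 172 212
 222 225 229 224 225 220 213 141] [7 7 7 7 7 0 0 0 2 5 7 7 7 6 4 2 0 0 0 0 0 0 0 0 0 0]
```

View pics/c7.png

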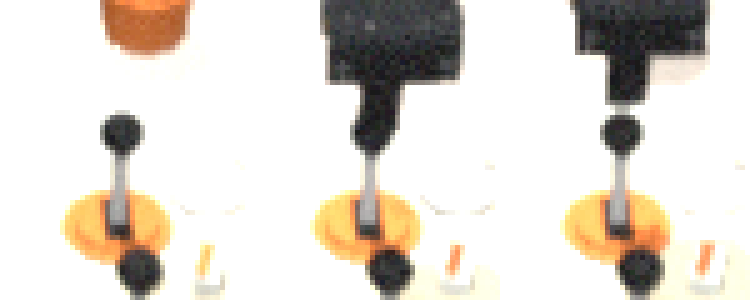

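Run:
```python
from h import *
T=np.array([.6458,.1035,.1293])
im=cv2.imread("pics/t2.png")[140:260,200:340]
im=np.clip(cv2.resize(im,None,fx=5,fy=5,interpolation=3)*2.2,0,255).astype(np.uint8)
def box(T,x0,x1,y0,y1,z0,z1,col):
    P=[(proj("top",T+np.array([x,y,z]))-[200,140])*5 for x in(x0,x1) for y in(y0,y1) for z in(z0,z1)]
    for i in range(8):
        for b in(1,2,4):
            if not i&b: cv2.line(im,tuple(int(v) for v in P[i]),tuple(int(v) for v in P[i|b]),col,1)
box(T,-.0375,.0375,-.09,.09,.078,.12,(0,255,0))
box(T,-.01,.01,-.036,-.024,0,.078,(0,0,255))
box(T+[0,0,.04],-.0375,.0375,-.09,.09,.078,.12,(255,255,0))
box(T+[0,0.052,0],-.0375,.0375,-.09,.09,.078,.12,(255,0,255))
cv2.imwrite("pics/c8.png",im)
```

```text
(no output)
```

View pics/c8.png

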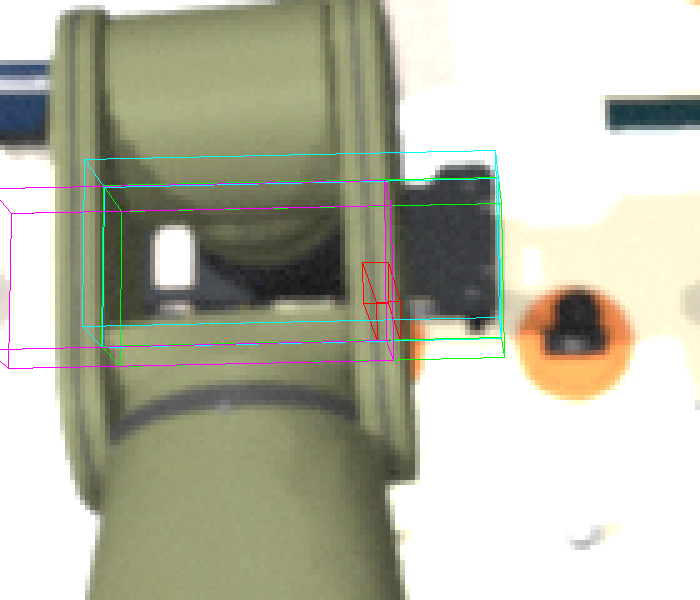

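The gripper body in the top view matches the cyan box, about 40 mm higher than the reported pose. The side view also shows the fingertip above the knob, so the fingers passed over it. I'll work out the tip height.

Run:
```python
from h import *
from scipy.optimize import brentq
im=cv2.imread("pics/s3.png").sum(2)
print(im[174:192,344:356])
for r in(184.5,185.5): print(r,[brentq(lambda z:proj("side",(.646,y,z))[1]-r,.0,.3) for y in(.072,.084)])
print(brentq(lambda z:proj("side",(.646,.018,z))[1]-176,.0,.4),brentq(lambda z:proj("side",(.646,.048,z))[1]-176,.0,.4))
```

```text
[[ 42  36  47  39  48  42  39  44  39  64  32  52]
 [119 110  54  43  42  47  36  53  44  48  73  86]
 [306 285 141  69  48  42  44  45  38  33  88 165]
 [444 414 192  49  41  54  30  36  31  54  96 218]
 [459 435 211  58  32  41  48  46  30  38 115 246]
 [455 433 190  53  31  55  37  50  31  50 124 263]
 [457 428 171  32  34  44  46  50  56  54 139 270]
 [455 426 166  32  35  41  51  55  41  34 144 280]
 [460 430 167  40  32  55  56  44  47  83 193 355]
 [459 427 171  47  55  35  44  44  63  92 233 430]
 [451 394 165  55  47  52  40  72  63 109 255 438]
 [461 370 192 145 127 122 124 141 169 220 322 444]
 [493 438 342 274 210 202 213 282 343 380 406 452]
 [499 480 405 305 219 211 229 315 408 469 461 467]
 [494 413 261 142  97  93 113 155 279 419 467 481]
 [471 282 118  59  51  55  48  59 139 304 482 503]
 [436 185  62  55  58  52  60  66  82 238 478 500]
 [381 148  56  50  60  72  63  60  76 216 447 498]]
184.5 [0.17792179394912794, 0.1679033624928603]
185.5 [0.17440180148705242, 0.16435033059217438]
0.2512734210514168 0.2269195410051944
```

>>> step_arm([
  [[0,-0.01,0],[0,0,0]],
  [[0,-0.01,0],[0,0,0]],
  [[0,-0.001,0],[0,0,0]],
  [[0,0,-0.01],[0,0,0]],
  [[0,0,-0.01],[0,0,0]],
  [[0,0,-0.006],[0,0,0]],
  [[0,0,-0.006],[0,0,0]],
  [[0,0,0],[0,0,0]],
])

```text
t: 7.27
ee_pos: [0.6443, 0.087, 0.0945]
tool_rot: [[-1.0, -0.001, -0.004], [-0.001, 1.0, -0.0], [0.004, -0.0, -1.0]]
wrist_force: [-0.7, -0.2, -1.1]
width: 0.499
grip_force: 0.0
```

Run:
```python
from h import *
snap("side","s4"); print(ctrl.observe()["ee_pos"],ctrl.observe()["wrist_force"])
im=cv2.resize(cv2.imread("pics/s4.png")[165:225,325:375],None,fx=8,fy=8,interpolation=3)
cv2.imwrite("pics/c9.png",np.clip(im.astype(float)*2.8,0,255).astype(np.uint8))
```

```text
[0.64481999 0.08709542 0.09555971] [-0.17976046  0.00911809  0.96202399]
```

View pics/c9.png

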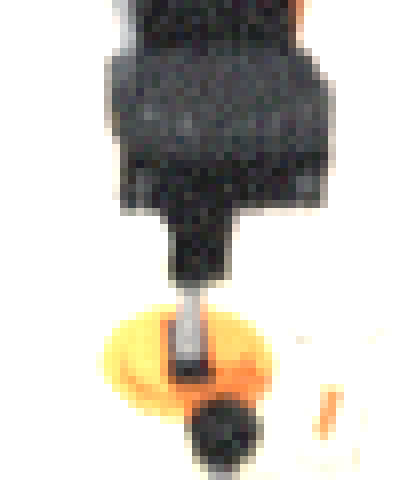

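The finger now hangs in front of the left knob, tip at px (350,200). I'll go down 9 mm more, then push.

>>> step_arm([
  [[0,0,-0.005],[0,0,0]],
  [[0,0,-0.004],[0,0,0]],
  [[0,0.003,0],[0,0,0]],
  [[0,0.002,0],[0,0,0]],
  [[0,0.001,0],[0,0,0]],
  [[0,0.001,0],[0,0,0]],
  [[0,0,0],[0,0,0]],
])

```text
t: 7.9
ee_pos: [0.646, 0.0942, 0.0886]
tool_rot: [[-1.0, -0.001, 0.001], [-0.001, 1.0, 0.0], [-0.001, 0.0, -1.0]]
wrist_force: [0.5, -0.5, -0.0]
width: 0.501
grip_force: 0.0
```

>>> step_arm([
  [[0,0.001,0],[0,0,0]],
  [[0,0.001,0],[0,0,0]],
  [[0,0,0],[0,0,0]],
])

```text
t: 8.15
ee_pos: [0.6458, 0.0961, 0.0883]
tool_rot: [[-1.0, -0.001, 0.0], [-0.001, 1.0, 0.0], [-0.0, 0.0, -1.0]]
wrist_force: [0.1, 0.3, -0.4]
width: 0.498
grip_force: 0.0
```

>>> step_arm([
  [[0,0.0005,0],[0,0,0]],
  [[0,0.0005,0],[0,0,0]],
  [[0,0,0],[0,0,0]],
])

```text
t: 8.4
ee_pos: [0.6458, 0.097, 0.0883]
tool_rot: [[-1.0, -0.001, 0.0], [-0.001, 1.0, 0.0], [-0.0, 0.0, -1.0]]
wrist_force: [0.0, 0.0, -0.2]
width: 0.497
grip_force: 0.0
```

>>> step_arm([
  [[0,0.0005,0],[0,0,0]],
  [[0,0.0005,0],[0,0,0]],
  [[0,0,0],[0,0,0]],
])

```text
t: 8.65
ee_pos: [0.6458, 0.098, 0.0882]
tool_rot: [[-1.0, -0.001, 0.0], [-0.001, 1.0, 0.0], [-0.0, 0.0, -1.0]]
wrist_force: [0.2, -1.2, 0.3]
width: 0.5
grip_force: 0.0
```

>>> step_arm([
  [[0,0.0005,0],[0,0,0]],
  [[0,0.0005,0],[0,0,0]],
  [[0,0,0],[0,0,0]],
])

```text
t: 8.9
ee_pos: [0.6458, 0.099, 0.0883]
tool_rot: [[-1.0, -0.001, 0.0], [-0.001, 1.0, 0.0], [-0.0, 0.0, -1.0]]
wrist_force: [-0.4, 0.1, -0.2]
width: 0.5
grip_force: 0.0
```

>>> step_arm([
  [[0,0.0005,0],[0,0,0]],
  [[0,0.0005,0],[0,0,0]],
  [[0,0,0],[0,0,0]],
])

```text
t: 9.15
ee_pos: [0.6458, 0.1, 0.0882]
tool_rot: [[-1.0, -0.001, -0.0], [-0.001, 1.0, 0.0], [0.0, 0.0, -1.0]]
wrist_force: [-0.2, 0.2, 0.4]
width: 0.502
grip_force: 0.0
```

>>> step_arm([
  [[0,0.0005,0],[0,0,0]],
  [[0,0.0005,0],[0,0,0]],
  [[0,0,0],[0,0,0]],
])

```text
t: 9.4
ee_pos: [0.6458, 0.1009, 0.0883]
tool_rot: [[-1.0, -0.001, 0.0], [-0.001, 1.0, -0.0], [-0.0, -0.0, -1.0]]
wrist_force: [-0.0, -0.9, 0.5]
width: 0.502
grip_force: 0.1
```

>>> step_arm([
  [[0,0.0005,0],[0,0,0]],
  [[0,0.0005,0],[0,0,0]],
  [[0,0,0],[0,0,0]],
])

```text
t: 9.65
ee_pos: [0.6459, 0.1019, 0.0884]
tool_rot: [[-1.0, -0.001, 0.0], [-0.001, 1.0, -0.0], [-0.0, -0.0, -1.0]]
wrist_force: [-0.1, -0.3, 0.4]
width: 0.501
grip_force: 0.2
```

>>> step_arm([
  [[0,0.0005,0],[0,0,0]],
  [[0,0.0005,0],[0,0,0]],
  [[0,0,0],[0,0,0]],
])

```text
t: 9.9
ee_pos: [0.6459, 0.1023, 0.0884]
tool_rot: [[-1.0, -0.001, 0.0], [-0.001, 1.0, -0.001], [-0.0, -0.001, -1.0]]
wrist_force: [-0.4, -3.1, 0.5]
width: 0.503
grip_force: 1.6
```

>>> step_arm([
  [[0,0.0005,0],[0,0,0]],
  [[0,0,0],[0,0,0]],
])

```text
t: 10.07
ee_pos: [0.6459, 0.1025, 0.0883]
tool_rot: [[-1.0, -0.001, -0.0], [-0.001, 1.0, -0.002], [0.0, -0.002, -1.0]]
wrist_force: [-0.2, -5.0, 1.7]
width: 0.503
grip_force: 2.5
```

The left handle stops hard after about 1.5 mm, so it's firm. On to the middle one.

>>> step_arm([
  [[0,-0.005,0],[0,0,0]],
  [[0,-0.01,0],[0,0,0]],
  [[0,0,0.01],[0,0,0]],
  [[0,0,0.02],[0,0,0]],
  [[0,0,0.01],[0,0,0]],
  [[0,-0.02,0],[0,0,0]],
  [[0,-0.03,0],[0,0,0]],
  [[0,-0.03,0],[0,0,0]],
  [[0,-0.03,0],[0,0,0]],
  [[0,0,0],[0,0,0]],
  [[0,0,-0.015],[0,0,0]],
  [[0,0,-0.015],[0,0,0]],
  [[0,0,-0.01],[0,0,0]],
  [[0,0.003,0],[0,0,0]],
  [[0,0.003,0],[0,0,0]],
  [[0,0.002,0],[0,0,0]],
  [[0,0,0],[0,0,0]],
])

```text
t: 11.48
ee_pos: [0.6463, -0.0125, 0.0889]
tool_rot: [[-1.0, -0.003, 0.001], [-0.003, 1.0, 0.0], [-0.001, 0.0, -1.0]]
wrist_force: [1.1, -0.4, -0.3]
width: 0.501
grip_force: 0.0
```

>>> step_arm([
  [[0,0.001,0],[0,0,0]],
  [[0,0.001,0],[0,0,0]],
  [[0,0,0],[0,0,0]],
])

```text
t: 11.73
ee_pos: [0.6462, -0.0114, 0.0889]
tool_rot: [[-1.0, -0.001, 0.001], [-0.001, 1.0, -0.0], [-0.001, -0.0, -1.0]]
wrist_force: [-0.8, -0.0, -0.1]
width: 0.503
grip_force: 0.0
```

>>> step_arm([
  [[0,0.001,0],[0,0,0]],
  [[0,0.001,0],[0,0,0]],
  [[0,0,0],[0,0,0]],
])

```text
t: 11.98
ee_pos: [0.6459, -0.0096, 0.0885]
tool_rot: [[-1.0, -0.001, 0.0], [-0.001, 1.0, -0.0], [-0.0, -0.0, -1.0]]
wrist_force: [1.0, -0.3, 0.3]
width: 0.502
grip_force: 0.1
```

>>> step_arm([
  [[0,0.0005,0],[0,0,0]],
  [[0,0.0005,0],[0,0,0]],
  [[0,0,0],[0,0,0]],
])

```text
t: 12.23
ee_pos: [0.6459, -0.0086, 0.0883]
tool_rot: [[-1.0, -0.001, 0.0], [-0.001, 1.0, -0.0], [-0.0, -0.0, -1.0]]
wrist_force: [0.1, -0.1, 0.5]
width: 0.498
grip_force: 0.2
```

>>> step_arm([
  [[0,0.0005,0],[0,0,0]],
  [[0,0.0005,0],[0,0,0]],
  [[0,0,0],[0,0,0]],
])

```text
t: 12.48
ee_pos: [0.6458, -0.0075, 0.0883]
tool_rot: [[-1.0, -0.001, -0.0], [-0.001, 1.0, 0.0], [0.0, 0.0, -1.0]]
wrist_force: [-0.1, -1.1, -0.0]
width: 0.497
grip_force: 0.2
```

>>> step_arm([
  [[0,0.0005,0],[0,0,0]],
  [[0,0.0005,0],[0,0,0]],
  [[0,0,0],[0,0,0]],
])

```text
t: 12.73
ee_pos: [0.6458, -0.0065, 0.0882]
tool_rot: [[-1.0, -0.001, -0.0], [-0.001, 1.0, 0.0], [0.0, 0.0, -1.0]]
wrist_force: [0.5, -0.1, -0.3]
width: 0.503
grip_force: 0.2
```

>>> step_arm([
  [[0,0.0005,0],[0,0,0]],
  [[0,0.0005,0],[0,0,0]],
  [[0,0.0005,0],[0,0,0]],
  [[0,0.0005,0],[0,0,0]],
])

```text
t: 13.07
ee_pos: [0.6458, -0.0045, 0.0882]
tool_rot: [[-1.0, -0.001, -0.0], [-0.001, 1.0, -0.0], [0.0, -0.0, -1.0]]
wrist_force: [0.6, -0.5, 0.5]
width: 0.502
grip_force: 0.3
```

>>> step_arm([
  [[0,0.0005,0],[0,0,0]],
  [[0,0.0005,0],[0,0,0]],
  [[0,0.0005,0],[0,0,0]],
  [[0,0.0005,0],[0,0,0]],
])

```text
t: 13.4
ee_pos: [0.6458, -0.0025, 0.0883]
tool_rot: [[-1.0, -0.001, 0.0], [-0.001, 1.0, 0.0], [-0.0, 0.0, -1.0]]
wrist_force: [0.4, -0.5, 0.6]
width: 0.496
grip_force: 0.2
```

>>> step_arm([
  [[0,0.0005,0],[0,0,0]],
  [[0,0.0005,0],[0,0,0]],
  [[0,0.0005,0],[0,0,0]],
  [[0,0.0005,0],[0,0,0]],
])

```text
t: 13.73
ee_pos: [0.6458, -0.0005, 0.0882]
tool_rot: [[-1.0, -0.001, -0.0], [-0.001, 1.0, -0.0], [0.0, -0.0, -1.0]]
wrist_force: [0.2, -0.6, -0.2]
width: 0.5
grip_force: 0.2
```

Middle is worn, with more than 9 mm of free travel. I'll carry on to its left stop.

>>> step_arm([
  [[0,0.0005,0],[0,0,0]],
  [[0,0.0005,0],[0,0,0]],
  [[0,0.0005,0],[0,0,0]],
  [[0,0,0],[0,0,0]],
])

```text
t: 14.07
ee_pos: [0.6458, 0.0011, 0.0883]
tool_rot: [[-1.0, -0.001, -0.0], [-0.001, 1.0, 0.0], [0.0, 0.0, -1.0]]
wrist_force: [0.1, 0.3, 0.2]
width: 0.501
grip_force: 0.1
```

>>> step_arm([
  [[0,0.0005,0],[0,0,0]],
  [[0,0.0005,0],[0,0,0]],
  [[0,0.0005,0],[0,0,0]],
  [[0,0,0],[0,0,0]],
])

```text
t: 14.4
ee_pos: [0.6458, 0.0025, 0.0883]
tool_rot: [[-1.0, -0.001, -0.0], [-0.001, 1.0, 0.0], [0.0, 0.0, -1.0]]
wrist_force: [-0.3, -0.6, -0.0]
width: 0.502
grip_force: 0.1
```

>>> step_arm([
  [[0,0.0005,0],[0,0,0]],
  [[0,0.0005,0],[0,0,0]],
  [[0,0,0],[0,0,0]],
])

```text
t: 14.65
ee_pos: [0.6458, 0.0035, 0.0882]
tool_rot: [[-1.0, -0.001, -0.0], [-0.001, 1.0, 0.0], [0.0, 0.0, -1.0]]
wrist_force: [-1.4, -0.5, 0.5]
width: 0.5
grip_force: 0.1
```

>>> step_arm([
  [[0,0.0005,0],[0,0,0]],
  [[0,0.0005,0],[0,0,0]],
  [[0,0,0],[0,0,0]],
])

```text
t: 14.9
ee_pos: [0.6458, 0.004, 0.0882]
tool_rot: [[-1.0, -0.001, -0.0], [-0.001, 1.0, -0.001], [0.0, -0.001, -1.0]]
wrist_force: [0.1, -2.0, 0.2]
width: 0.501
grip_force: 1.1
```

>>> step_arm([
  [[0,0.0005,0],[0,0,0]],
  [[0,0.0005,0],[0,0,0]],
  [[0,0,0],[0,0,0]],
])

```text
t: 15.15
ee_pos: [0.6458, 0.0041, 0.0882]
tool_rot: [[-1.0, -0.001, -0.0], [-0.001, 1.0, -0.002], [0.0, -0.002, -1.0]]
wrist_force: [0.4, -5.2, -0.1]
width: 0.501
grip_force: 2.8
```

Run:
```python
from h import *
o=ctrl.observe();print(o["ee_pos"],o["wrist_force"],o["grip_force"]); snap("side","s5")
```

```text
[0.64579357 0.00410424 0.08820704] [ 0.39501276 -5.22271823 -0.05099837] 2.7947042137384415
```

Left stop reached at 5 N. Now right.

>>> step_arm([
  [[0,-0.003,0],[0,0,0]],
  [[0,-0.005,0],[0,0,0]],
  [[0,-0.004,0],[0,0,0]],
  [[0,-0.002,0],[0,0,0]],
  [[0,-0.002,0],[0,0,0]],
  [[0,-0.0015,0],[0,0,0]],
  [[0,-0.0015,0],[0,0,0]],
  [[0,-0.0015,0],[0,0,0]],
  [[0,-0.0015,0],[0,0,0]],
  [[0,-0.0015,0],[0,0,0]],
  [[0,-0.0015,0],[0,0,0]],
  [[0,-0.0015,0],[0,0,0]],
  [[0,-0.0015,0],[0,0,0]],
  [[0,-0.0015,0],[0,0,0]],
  [[0,-0.0015,0],[0,0,0]],
  [[0,-0.0015,0],[0,0,0]],
  [[0,-0.0015,0],[0,0,0]],
  [[0,-0.0015,0],[0,0,0]],
  [[0,0,0],[0,0,0]],
])

```text
t: 16.78
ee_pos: [0.6458, -0.0305, 0.0882]
tool_rot: [[-1.0, -0.001, -0.0], [-0.001, 1.0, -0.0], [0.0, -0.0, -1.0]]
wrist_force: [-0.1, -0.2, 0.1]
width: 0.5
grip_force: 0.0
```

>>> step_arm([
  [[0,-0.0005,0],[0,0,0]],
  [[0,-0.0005,0],[0,0,0]],
  [[0,-0.0005,0],[0,0,0]],
  [[0,-0.0005,0],[0,0,0]],
  [[0,-0.0005,0],[0,0,0]],
  [[0,0,0],[0,0,0]],
])

```text
t: 17.28
ee_pos: [0.6458, -0.0327, 0.0882]
tool_rot: [[-1.0, -0.001, -0.0], [-0.001, 1.0, -0.0], [0.0, -0.0, -1.0]]
wrist_force: [0.4, 0.6, 0.2]
width: 0.496
grip_force: 0.2
```

>>> step_arm([
  [[0,-0.0005,0],[0,0,0]],
  [[0,-0.0005,0],[0,0,0]],
  [[0,-0.0005,0],[0,0,0]],
  [[0,0,0],[0,0,0]],
])

```text
t: 17.62
ee_pos: [0.6458, -0.0342, 0.0883]
tool_rot: [[-1.0, -0.001, 0.0], [-0.001, 1.0, -0.0], [-0.0, -0.0, -1.0]]
wrist_force: [0.3, 0.4, 0.0]
width: 0.501
grip_force: 0.2
```

>>> step_arm([
  [[0,-0.001,0],[0,0,0]],
  [[0,-0.001,0],[0,0,0]],
  [[0,-0.001,0],[0,0,0]],
  [[0,-0.001,0],[0,0,0]],
  [[0,-0.001,0],[0,0,0]],
  [[0,-0.001,0],[0,0,0]],
  [[0,0,0],[0,0,0]],
])

```text
t: 18.2
ee_pos: [0.6458, -0.0404, 0.0882]
tool_rot: [[-1.0, -0.001, -0.0], [-0.001, 1.0, -0.0], [0.0, -0.0, -1.0]]
wrist_force: [-0.1, 1.0, -0.2]
width: 0.5
grip_force: 0.0
```

>>> step_arm([
  [[0,-0.0005,0],[0,0,0]],
  [[0,-0.0005,0],[0,0,0]],
  [[0,-0.0005,0],[0,0,0]],
  [[0,-0.0005,0],[0,0,0]],
  [[0,0,0],[0,0,0]],
])

```text
t: 18.62
ee_pos: [0.6458, -0.0422, 0.0883]
tool_rot: [[-1.0, -0.001, -0.0], [-0.001, 1.0, -0.0], [0.0, -0.0, -1.0]]
wrist_force: [0.8, -0.2, 0.5]
width: 0.5
grip_force: 0.1
```

>>> step_arm([
  [[0,-0.0005,0],[0,0,0]],
  [[0,-0.0005,0],[0,0,0]],
  [[0,0,0],[0,0,0]],
])

```text
t: 18.87
ee_pos: [0.6458, -0.0431, 0.0882]
tool_rot: [[-1.0, -0.001, -0.0], [-0.001, 1.0, -0.0], [0.0, -0.0, -1.0]]
wrist_force: [0.3, 0.1, 0.1]
width: 0.5
grip_force: 0.1
```

>>> step_arm([
  [[0,-0.0005,0],[0,0,0]],
  [[0,-0.0005,0],[0,0,0]],
  [[0,0,0],[0,0,0]],
])

```text
t: 19.12
ee_pos: [0.6458, -0.0442, 0.0882]
tool_rot: [[-1.0, -0.001, -0.0], [-0.001, 1.0, -0.0], [0.0, -0.0, -1.0]]
wrist_force: [0.0, 0.4, 0.8]
width: 0.496
grip_force: 0.1
```

>>> step_arm([
  [[0,-0.0005,0],[0,0,0]],
  [[0,-0.0005,0],[0,0,0]],
  [[0,0,0],[0,0,0]],
])

```text
t: 19.37
ee_pos: [0.6458, -0.0449, 0.0882]
tool_rot: [[-1.0, -0.001, 0.0], [-0.001, 1.0, 0.0], [-0.0, 0.0, -1.0]]
wrist_force: [0.3, 1.3, -0.0]
width: 0.501
grip_force: 0.5
```

>>> step_arm([
  [[0,-0.0005,0],[0,0,0]],
  [[0,0,0],[0,0,0]],
])

```text
t: 19.53
ee_pos: [0.6458, -0.045, 0.0882]
tool_rot: [[-1.0, -0.001, -0.0], [-0.001, 1.0, 0.001], [0.0, 0.001, -1.0]]
wrist_force: [0.1, 2.1, -0.7]
width: 0.502
grip_force: 1.4
```

>>> step_arm([
  [[0,-0.0005,0],[0,0,0]],
  [[0,0,0],[0,0,0]],
])

```text
t: 19.7
ee_pos: [0.6458, -0.0451, 0.0882]
tool_rot: [[-1.0, -0.001, -0.0], [-0.001, 1.0, 0.002], [0.0, 0.002, -1.0]]
wrist_force: [0.2, 5.4, 1.1]
width: 0.497
grip_force: 2.6
```

>>> step_arm([
  [[0,-0.0005,0],[0,0,0]],
  [[0,0,0],[0,0,0]],
])

```text
t: 19.87
ee_pos: [0.6458, -0.0451, 0.0882]
tool_rot: [[-1.0, -0.001, -0.0], [-0.001, 1.0, 0.003], [0.0, 0.003, -1.0]]
wrist_force: [0.3, 5.9, 0.9]
width: 0.503
grip_force: 3.2
```

Right stop reached at 6 N. I'm backing off, lifting, and going over the ring.

>>> step_arm([
  [[0,0.006,0],[0,0,0]],
  [[0,0.006,0],[0,0,0]],
  [[0,0,0.015],[0,0,0]],
  [[0,0,0.025],[0,0,0]],
  [[0,0,0.02],[0,0,0]],
  [[-0.012,-0.024,0],[0,0,0]],
  [[-0.014,-0.028,0],[0,0,0]],
  [[-0.014,-0.028,0],[0,0,0]],
  [[-0.014,-0.028,0],[0,0,0]],
  [[-0.014,-0.028,0],[0,0,0]],
  [[-0.014,-0.028,0],[0,0,0]],
  [[-0.014,-0.028,0],[0,0,0]],
  [[-0.014,-0.028,0],[0,0,0]],
  [[-0.014,-0.028,0],[0,0,0]],
  [[-0.014,-0.028,0],[0,0,0]],
  [[-0.014,-0.024,0],[0,0,0]],
  [[-0.006,-0.014,0],[0,0,0]],
  [[0,0,0],[0,0,0]],
])

```text
t: 21.37
ee_pos: [0.4868, -0.3514, 0.1494]
tool_rot: [[-1.0, 0.002, 0.0], [0.002, 1.0, -0.002], [-0.0, -0.002, -1.0]]
wrist_force: [-0.5, -0.4, 0.3]
width: 0.502
grip_force: 0.0
```

>>> step_arm([
  [[0,0,-0.03],[0,0,0]],
  [[0,0,-0.03],[0,0,0]],
  [[0,0,-0.03],[0,0,0]],
  [[0,0,-0.02],[0,0,0]],
  [[0,0,-0.01],[0,0,0]],
  [[0,0,0],[0,0,0]],
  [[0,0,0],[0,0,0]],
], claw=0.26)

```text
t: 21.95
ee_pos: [0.4885, -0.3482, 0.0289]
tool_rot: [[-1.0, -0.002, 0.0], [-0.002, 1.0, -0.0], [-0.0, -0.0, -1.0]]
wrist_force: [-0.8, 0.1, 0.2]
width: 0.631
grip_force: 0.0
```

Run:
```python
from h import *
snap("side","s6");o=ctrl.observe();T=o["ee_pos"];print(T,o["width"])
im=cv2.resize(cv2.imread("pics/s6.png")[200:400,230:430],None,fx=3,fy=3,interpolation=3)
im=np.clip(im.astype(float)*1.6,0,255).astype(np.uint8)
w=o["width"]*.095/2
def box(x0,x1,y0,y1,z0,z1,col):
    P=[(proj("side",T+np.array([x,y,z+.042]))-[230,200])*3 for x in(x0,x1) for y in(y0,y1) for z in(z0,z1)]
    for i in range(8):
        for b in(1,2,4):
            if not i&b: cv2.line(im,tuple(int(v) for v in P[i]),tuple(int(v) for v in P[i|b]),col,1)
box(-.01,.01,-w-.012,-w,0,.078,(0,0,255)); box(-.01,.01,w,w+.012,0,.078,(255,0,0))
cv2.imwrite("pics/c10.png",im)
```

```text
[ 0.48916411 -0.34899037  0.03003365] 0.6328775205082
```

View pics/c10.png

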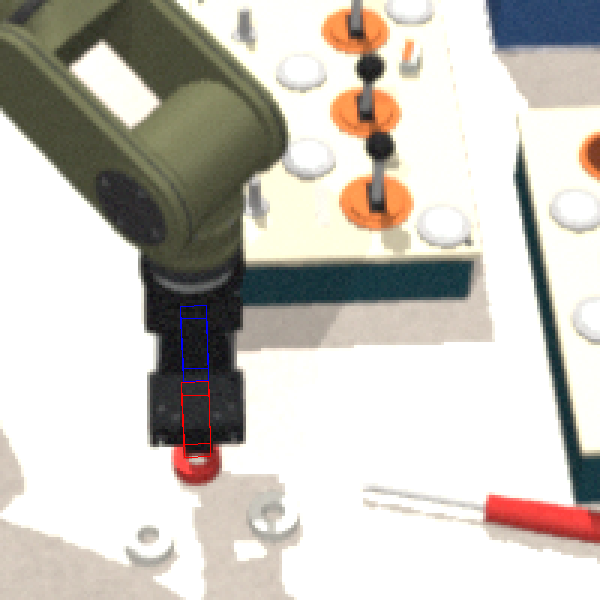

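The gripper (body bottom edge at crop row 445) is centred over the red ring at crop (197,465), and the middle lever at crop (368,68) is leaning right. I'll keep checking by numbers from here, going down by force.

>>> step_arm([
  [[-0.001,0,-0.01],[0,0,0]],
  [[-0.001,0,-0.01],[0,0,0]],
  [[0,0,-0.01],[0,0,0]],
  [[0,0,-0.01],[0,0,0]],
  [[0,0,-0.008],[0,0,0]],
  [[0,0,-0.005],[0,0,0]],
  [[0,0,0],[0,0,0]],
  [[0,0,0],[0,0,0]],
])

```text
t: 22.67
ee_pos: [0.4855, -0.3484, -0.0253]
tool_rot: [[-1.0, -0.001, -0.001], [-0.001, 1.0, 0.001], [0.001, 0.001, -1.0]]
wrist_force: [0.1, -0.2, 0.5]
width: 0.631
grip_force: 0.0
```

Run:
```python
from h import *
from scipy.optimize import brentq
im=snap("side","s7").astype(int);o=ctrl.observe();T=o["ee_pos"];print(T,o["wrist_force"])
s=im.sum(2); r0=290
print("dark width per row", {r:(int((s[r,270:330]<130).sum())) for r in range(335,375)})
red=(im[...,0]>1.8*im[...,1])&(im[...,0]>60); ys,xs=np.nonzero(red[330:375,270:330]); print("red",ys.min()+330,ys.max()+330,xs.min()+270,xs.max()+270)
for z in(.0,.042,.05): print(z,proj("side",T+[0,-.042,z]),proj("side",T+[0,-.09,z+.078]))
```

```text
[ 0.48597807 -0.34874143 -0.02468845] [ 0.64485253 -0.38784069  0.33801998]
dark width per row {335: 23, 336: 23, 337: 24, 338: 25, 339: 27, 340: 29, 341: 29, 342: 29, 343: 29, 344: 29, 345: 29, 346: 29, 347: 30, 348: 30, 349: 29, 350: 28, 351: 29, 352: 29, 353: 26, 354: 28, 355: 30, 356: 30, 357: 30, 358: 30, 359: 30, 360: 28, 361: 27, 362: 11, 363: 9, 364: 0, 365: 0, 366: 0, 367: 0, 368: 0, 369: 0, 370: 0, 371: 0, 372: 0, 373: 0, 374: 0}Traceback (most recent call last):
  File "<stdin>", line 6, in <module>
    return umr_minimum(a, axis, None, out, keepdims, initial, where)
ValueError: zero-size array to reduction operation minimum which has no identity
```

>>> step_arm([
  [[0,0,-0.005],[0,0,0]],
  [[0,0,-0.003],[0,0,0]],
  [[0,0,-0.002],[0,0,0]],
  [[0,0,0],[0,0,0]],
])

```text
t: 23.05
ee_pos: [0.4854, -0.3483, -0.0353]
tool_rot: [[-1.0, -0.001, -0.001], [-0.001, 1.0, 0.001], [0.001, 0.001, -1.0]]
wrist_force: [-0.3, 0.6, 0.5]
width: 0.634
grip_force: 0.0
```

>>> step_arm([
  [[0,0,-0.001],[0,0,0]],
  [[0,0,-0.001],[0,0,0]],
  [[0,0,0],[0,0,0]],
])

```text
t: 23.3
ee_pos: [0.4858, -0.3485, -0.0368]
tool_rot: [[-1.0, -0.001, -0.0], [-0.001, 1.0, 0.0], [0.0, 0.0, -1.0]]
wrist_force: [0.4, 0.2, 0.2]
width: 0.629
grip_force: 0.0
```

>>> step_arm([
  [[0,0,-0.001],[0,0,0]],
  [[0,0,-0.001],[0,0,0]],
  [[0,0,0],[0,0,0]],
])

```text
t: 23.55
ee_pos: [0.486, -0.3487, -0.0381]
tool_rot: [[-1.0, -0.001, 0.0], [-0.001, 1.0, -0.0], [-0.0, -0.0, -1.0]]
wrist_force: [-1.2, 1.2, 3.9]
width: 0.629
grip_force: 1.9
```

Table contact is at reported z −0.038. I lift 2 mm and close.

>>> step_arm([
  [[0,0,0.0025],[0,0,0]],
  [[0,0,0],[0,0,0]],
])

```text
t: 23.72
ee_pos: [0.4861, -0.3488, -0.0359]
tool_rot: [[-1.0, -0.001, 0.001], [-0.001, 1.0, -0.001], [-0.001, -0.001, -1.0]]
wrist_force: [-0.4, 0.0, 0.1]
width: 0.628
grip_force: 0.0
```

>>> step_arm([
  [[0,0,0],[0,0,0]],
  [[0,0,0],[0,0,0]],
  [[0,0,0],[0,0,0]],
  [[0,0,0],[0,0,0]],
  [[0,0,0],[0,0,0]],
  [[0,0,0],[0,0,0]],
], claw=-1)

```text
t: 24.22
ee_pos: [0.4857, -0.3484, -0.0365]
tool_rot: [[-1.0, -0.001, -0.0], [-0.001, 1.0, 0.0], [0.0, 0.0, -1.0]]
wrist_force: [1.3, -0.0, -0.9]
width: 0.406
grip_force: 30.0
```

>>> step_arm([
  [[0,0,0.01],[0,0,0]],
  [[0,0,0.02],[0,0,0]],
  [[0,0,0.03],[0,0,0]],
  [[0,0,0.03],[0,0,0]],
  [[0,0,0.03],[0,0,0]],
  [[0,0,0.03],[0,0,0]],
  [[0,0,0.02],[0,0,0]],
  [[0,0.02,0],[0,0,0]],
  [[0,0.03,0],[0,0,0]],
  [[0,0.03,0],[0,0,0]],
  [[0,0.03,0],[0,0,0]],
  [[0,0.03,0],[0,0,0]],
  [[0,0.03,0],[0,0,0]],
  [[0,0.02,0],[0,0,0]],
  [[0,0,0],[0,0,0]],
])

```text
t: 25.47
ee_pos: [0.4857, -0.1555, 0.1344]
tool_rot: [[-1.0, -0.005, 0.001], [-0.005, 1.0, 0.001], [-0.001, 0.001, -1.0]]
wrist_force: [0.8, -0.7, -0.3]
width: 0.408
grip_force: 30.0
```

Run:
```python
from h import *
np.set_printoptions(linewidth=220)
o=ctrl.observe();print(o["ee_pos"],o["width"],o["grip_force"])
t=cv2.imread("pics/top0.png"); s=cv2.imread("pics/side0.png")
# saturation-like difference: plate is cream (b lower than r); post grey
f=lambda im:(im[...,2].astype(int)-im[...,0])
print("top r-b");print(f(t)[240:254,308:328]);print("top g");print(t[240:254,308:328,1])
print("side r-b");print(f(s)[226:246,302:322]);print(s[226:246,302:322,1])
```

```text
[ 0.4856508  -0.15546449  0.1344215 ] 0.4077183027587709 30.000412208028138
top r-b
[[13 13 14 14 13 14 14 13 13 13 13 13 13 14 14 13 13 13 14 13]
 [13 12 13 13 14 12 13 13 13 13 13 14 13 14 13 13 13 13 13 13]
 [14 15 14 14 13 13 12 12 11 11 12 13 14 13 13 13 13 14 13 13]
 [17 19 19 17 13 10  7  5  4  6  8 11 13 14 14 13 14 14 13 13]
 [18 21 21 19 12  6  2  1  1  2  3  6 12 14 15 16 15 13 13 13]
 [18 21 21 15  7  2  0  0  0  0  1  4 10 16 17 17 15 14 13 14]
 [17 19 18 11  3  1 -2  0  0  0  1  1  7 14 16 16 15 15 14 13]
 [14 15 14  8  1  0 -1 -1  0  0 -2  1  6 12 14 15 13 13 13 13]
 [14 13 12  8  2  0  0 -1  0  0  0  0  6 11 13 13 14 13 13 13]
 [12 12 12  7  2  1  0  0  0 -1  0  2  6 11 13 13 13 13 12 14]
 [13 13 12 10  5  1  0  0  0  0  0  2  9 13 12 14 13 12 13 13]
 [13 13 13 11  8  4  1  0  0  1  2  7 10 12 13 12 13 13 12 13]
 [13 13 13 13 11  9  7  6  4  6  9 11 12 13 13 13 13 12 13 13]
 [12 13 12 13 12 12 11 11 11 11 13 12 13 13 12 13 12 13 13 13]]
top g
[[143 143 144 143 144 144 144 143 143 143 143 143 144 142 143 144 143 143 143 143]
 [142 143 143 144 143 143 144 142 142 143 14
[... 3266 characters left out ...]
65  69 102 123 138 156 159 159 158]
 [158 160 160 160 160 157 137 127 120  86  68  68  76 111 125 125 155 159 157 158]
 [158 160 159 158 159 156 134 124 123 108  78  74  82 109 121 114 154 159 158 157]
 [158 159 161 158 157 157 139 128 123 121  99  83  80  88 106 111 152 162 160 158]
 [160 159 159 158 159 159 154 142 127 116 111  87  83  85 100 134 157 159 158 158]
 [159 160 160 160 160 160 160 156 148 131 126 100  94  93 111 150 158 158 158 157]
 [159 160 159 159 159 157 160 159 158 156 152 133 108 101 109 139 157 157 158 157]
 [159 159 159 158 159 158 160 159 158 160 159 154 133 109 112 136 156 158 159 159]
 [158 160 158 159 160 159 160 158 158 159 160 160 153 134 137 154 157 159 158 159]]
```

Run:
```python
from h import *
np.set_printoptions(precision=4,suppress=True,linewidth=160)
print(onz("side",(312.6,229.9),.104),onz("top",(315.3,245.8),.104),onz("top",(315.7,248),.071),onz("side",(312.8,238),.071),tri((315.3,245.8),(312.6,229.9)))
im=snap("side","s8").astype(int);T=ctrl.observe()["ee_pos"]
q=proj("side",T+[0,0,.046]).astype(int); print("expected ring px",q)
red=(im[...,0]>1.8*im[...,1])&(im[...,0]>60); sub=red[q[1]-30:q[1]+30,q[0]-25:q[0]+25]; ys,xs=np.nonzero(sub)
print("red box",xs.min()+q[0]-25,xs.max()+q[0]-25,ys.min()+q[1]-30,ys.max()+q[1]-30,len(xs))
for y in np.unique(ys): print(y+q[1]-30,xs[ys==y].min()+q[0]-25,xs[ys==y].max()+q[0]-25,end="; ")
print()
th=np.linspace(0,6.28,60)
P=[proj("side",T+[.02*np.cos(a),.02*np.sin(a),.038-.002+z]) for a in th for z in(0,.016)]
print("model",np.min(P,0),np.max(P,0))
```

```text
[ 0.5412 -0.024   0.104 ] [ 0.5409 -0.0193  0.104 ] [ 0.5397 -0.0205  0.071 ] [ 0.5417 -0.0215  0.071 ] (array([ 0.5414, -0.0193,  0.0995]), np.float64(0.0001872173970652438))
expected ring px [291 246]
red box 297 298 250 251 3
250 298 298; 251 297 298; 
model [283.4275 238.5197] [300.0919 254.9284]
```

>>> step_arm([
  [[0.01,0.02,0],[0,0,0]],
  [[0.01,0.03,0],[0,0,0]],
  [[0.01,0.03,0],[0,0,0]],
  [[0.01,0.03,0],[0,0,0]],
  [[0.01,0.02,0],[0,0,0]],
  [[0.004,0.005,0],[0,0,0]],
  [[0,0,0],[0,0,0]],
  [[0,0,-0.02],[0,0,0]],
  [[0,0,-0.02],[0,0,0]],
  [[0,0,-0.012],[0,0,0]],
  [[0,0,-0.006],[0,0,0]],
  [[0,0,0],[0,0,0]],
  [[0,0,0],[0,0,0]],
])

```text
t: 26.6
ee_pos: [0.5399, -0.0243, 0.076]
tool_rot: [[-1.0, -0.0, 0.0], [-0.0, 1.0, -0.0], [-0.0, -0.0, -1.0]]
wrist_force: [0.8, 0.5, 0.1]
width: 0.411
grip_force: 30.0
```

Run:
```python
from h import *
im=snap("side","s9").astype(int);o=ctrl.observe();T=o["ee_pos"];print(T,o["wrist_force"],o["width"])
q=proj("side",T+[0,0,.044]).astype(int)
r=im[q[1]-20:q[1]+25,q[0]-18:q[0]+18]; red=(r[...,0]>1.7*r[...,1])&(r[...,0]>30)
print("q",q); print("\n".join(f"{i+q[1]-20} "+"".join("R" if red[i,j] else ("#" if r[i,j].sum()<130 else ("+" if r[i,j].sum()<330 else ".")) for j in range(36)) for i in range(45)))
P=[proj("side",T+[.02*np.cos(a)+.001,.02*np.sin(a),.0365+z])for a in np.linspace(0,6.28,60) for z in(0,.016)]
print(np.min(P,0),np.max(P,0),"post top",proj("side",(.541,-.0205,.104)),"post base",proj("side",(.541,-.0205,.07)))
```

```text
[ 0.540444   -0.02422872  0.07673368] [-0.20062414 -1.03884129 -0.30928889] 0.411810190062314
q [312 225]
205 .....++++######################++...
206 .....+++########################+...
207 .....+##########################+...
208 .....+#+########################+...
209 .....+##########################+...
210 .....+##########################+...
211 .....+###########################+..
212 .....+###########################+..
213 .....+###########################+..
214 .....+###+###################+###+..
215 .....+###+#######################+..
216 .....+###########################+..
217 ......+##########################+..
218 ......+##########################+..
219 ......+##########################+..
220 ......+##########################+..
221 ......+##########################+..
222 ......+##########################+..
223 ......+##########################+..
224 ......+##########################+..
225 ......+##########################+..
226 ......+##+####################+##+..
227 ......++++++############R#++++++++..
228 ...........++RR########RR++...++++..
229 ......
[... 281 characters left out ...]
.................+++++..............
237 .................++++++.............
238 ...............+++++++++....++++++++
239 ...............+++++++++++++++++++++
240 ................++++++++++++++++++++
241 ................++++++++++++++++++++
242 .................+++++++++++++++++++
243 ..................++++++++++++++++++
244 ...................+++++++++++......
245 ..................................++
246 ................................++++
247 ...............................+++++
248 ..............................++++..
249 ..............................+++...
[305.1040762  217.91424715] [320.2596021  232.71859701] post top [312.48510992 228.98313098] post base [312.51307102 238.00516133]
```

>>> step_arm([
  [[0.0005,0.0035,0],[0,0,0]],
  [[0,0,0],[0,0,0]],
  [[0,0,-0.003],[0,0,0]],
  [[0,0,-0.003],[0,0,0]],
  [[0,0,-0.003],[0,0,0]],
  [[0,0,-0.003],[0,0,0]],
  [[0,0,0],[0,0,0]],
])

```text
t: 27.23
ee_pos: [0.5395, -0.0199, 0.0627]
tool_rot: [[-1.0, -0.001, -0.002], [-0.001, 1.0, 0.0], [0.002, 0.0, -1.0]]
wrist_force: [-0.0, -0.1, -1.2]
width: 0.407
grip_force: 30.0
```

>>> step_arm([
  [[0,0,-0.002],[0,0,0]],
  [[0,0,-0.002],[0,0,0]],
  [[0,0,-0.002],[0,0,0]],
  [[0,0,0],[0,0,0]],
])

```text
t: 27.57
ee_pos: [0.54, -0.02, 0.0572]
tool_rot: [[-1.0, -0.001, -0.001], [-0.001, 1.0, 0.0], [0.001, 0.0, -1.0]]
wrist_force: [-0.4, 0.1, -0.6]
width: 0.409
grip_force: 30.0
```

The ring is 10 mm below the post top with no force, so it's threaded. Continuing down.

>>> step_arm([
  [[0,0,-0.003],[0,0,0]],
  [[0,0,-0.003],[0,0,0]],
  [[0,0,-0.003],[0,0,0]],
  [[0,0,-0.003],[0,0,0]],
  [[0,0,-0.003],[0,0,0]],
  [[0,0,-0.002],[0,0,0]],
  [[0,0,0],[0,0,0]],
  [[0,0,0],[0,0,0]],
])

```text
t: 28.23
ee_pos: [0.5402, -0.0201, 0.0406]
tool_rot: [[-1.0, -0.001, -0.0], [-0.001, 1.0, 0.0], [0.0, 0.0, -1.0]]
wrist_force: [-0.4, 0.1, -0.8]
width: 0.406
grip_force: 30.0
```

>>> step_arm([
  [[0,0,-0.001],[0,0,0]],
  [[0,0,-0.001],[0,0,0]],
  [[0,0,0],[0,0,0]],
])

```text
t: 28.48
ee_pos: [0.5402, -0.0201, 0.0387]
tool_rot: [[-1.0, -0.001, -0.0], [-0.001, 1.0, 0.0], [0.0, 0.0, -1.0]]
wrist_force: [0.3, 0.6, -1.3]
width: 0.405
grip_force: 30.0
```

>>> step_arm([
  [[0,0,-0.001],[0,0,0]],
  [[0,0,0],[0,0,0]],
  [[0,0,0],[0,0,0]],
])

```text
t: 28.73
ee_pos: [0.5403, -0.0201, 0.0377]
tool_rot: [[-1.0, -0.001, -0.0], [-0.001, 1.0, 0.0], [0.0, 0.0, -1.0]]
wrist_force: [0.1, -0.0, -0.9]
width: 0.408
grip_force: 30.0
```

>>> step_arm([
  [[0,0,-0.001],[0,0,0]],
  [[0,0,-0.001],[0,0,0]],
  [[0,0,0],[0,0,0]],
])

```text
t: 28.98
ee_pos: [0.5401, -0.02, 0.0355]
tool_rot: [[-1.0, -0.001, -0.0], [-0.001, 1.0, 0.0], [0.0, 0.0, -1.0]]
wrist_force: [0.6, 0.4, -0.8]
width: 0.405
grip_force: 30.0
```

>>> step_arm([
  [[0,0,-0.001],[0,0,0]],
  [[0,0,-0.0005],[0,0,0]],
  [[0,0,0],[0,0,0]],
])

```text
t: 29.23
ee_pos: [0.5402, -0.02, 0.0341]
tool_rot: [[-1.0, -0.001, -0.0], [-0.001, 1.0, 0.0], [0.0, 0.0, -1.0]]
wrist_force: [0.1, -0.6, -0.4]
width: 0.409
grip_force: 30.0
```

>>> step_arm([
  [[0,0,-0.0005],[0,0,0]],
  [[0,0,-0.0005],[0,0,0]],
  [[0,0,0],[0,0,0]],
])

```text
t: 29.48
ee_pos: [0.5404, -0.0201, 0.0335]
tool_rot: [[-1.0, -0.001, 0.0], [-0.001, 1.0, 0.0], [-0.0, 0.0, -1.0]]
wrist_force: [-0.6, -0.3, 2.0]
width: 0.408
grip_force: 30.0
```

>>> step_arm([
  [[0,0,0],[0,0,0]],
  [[0,0,0],[0,0,0]],
  [[0,0,0],[0,0,0]],
  [[0,0,0],[0,0,0]],
  [[0,0,0],[0,0,0]],
], claw=0.2)

```text
t: 29.9
ee_pos: [0.5403, -0.0201, 0.0332]
tool_rot: [[-1.0, -0.001, -0.0], [-0.001, 1.0, -0.0], [0.0, -0.0, -1.0]]
wrist_force: [0.2, 0.5, 0.5]
width: 0.597
grip_force: 0.0
```

>>> step_arm([
  [[0,0,0.005],[0,0,0]],
  [[0,0,0.01],[0,0,0]],
  [[0,0,0.02],[0,0,0]],
  [[0,0,0.03],[0,0,0]],
  [[0,0,0.03],[0,0,0]],
  [[0,0,0.03],[0,0,0]],
  [[-0.02,-0.02,0],[0,0,0]],
  [[-0.02,-0.03,0],[0,0,0]],
  [[-0.02,-0.03,0],[0,0,0]],
  [[-0.02,-0.03,0],[0,0,0]],
  [[-0.02,-0.03,0],[0,0,0]],
  [[-0.02,-0.03,0],[0,0,0]],
  [[-0.01,-0.03,0],[0,0,0]],
  [[0,-0.03,0],[0,0,0]],
  [[0,-0.03,0],[0,0,0]],
  [[0,-0.03,0],[0,0,0]],
  [[0,-0.03,0],[0,0,0]],
  [[0,0,0],[0,0,0]],
  [[0,0,0],[0,0,0]],
])

```text
t: 31.48
ee_pos: [0.4102, -0.3411, 0.159]
tool_rot: [[-1.0, 0.001, 0.0], [0.001, 1.0, -0.0], [-0.0, -0.0, -1.0]]
wrist_force: [-0.1, 0.1, 0.3]
width: 0.602
grip_force: 0.0
```

Run:
```python
from h import *
np.set_printoptions(precision=4,suppress=True)
print(ctrl.observe()["ee_pos"],ctrl.observe()["wrist_force"])
for c in("side","top"):
    im=snap(c,c+"9").astype(int); C=(.541,-.0205)
    q=proj(c,(*C,.08)).astype(int); r=im[q[1]-16:q[1]+14,q[0]-15:q[0]+16]; red=(r[...,0]>1.7*r[...,1])&(r[...,0]>30)
    ys,xs=np.nonzero(red); print(c,"red box",xs.min()+q[0]-15,xs.max()+q[0]-15,ys.min()+q[1]-16,ys.max()+q[1]-16,len(xs))
    P=[proj(c,(C[0]+.02*np.cos(a),C[1]+.02*np.sin(a),.07+z))for a in np.linspace(0,6.28,60) for z in(0,.016)]
    print(" model flat",np.min(P,0),np.max(P,0))
    print("\n".join("".join("R" if red[i,j] else ("#" if r[i,j].sum()<130 else ("+" if r[i,j].sum()<330 else ".")) for j in range(31)) for i in range(30)))
    for n,y in(("left",.0895),("mid",-.0205),("right",-.1305)):
        X=(.646,y,.14); q=proj(c,X); x0,y0=(q-12).astype(int); d=cv2.imread(f"pics/{c}9.png")[y0:y0+24,x0:x0+24].sum(2)<110
        print(n,"upright px",q,mark(c,"knob_"+{"mid":"middle"}.get(n,n))[:2], "dark rows",[f"{y0+i}:{x0+np.nonzero(d[i])[0].mean():.1f}/{d[i].sum()}" for i in range(24) if d[i].sum()>2])
```

```text
[ 0.4102 -0.3411  0.159 ] [-0.0533  0.0545  0.3326]
side red box 306 319 231 242 121
 model flat [305.0708 228.6358] [319.9231 243.2553]
...............................
...............................
...............................
...............................
...............................
...............................
...............................
...............................
...............................
...............................
..............................+
..................+............
............RR++.+RRR..........
..........RRRR++++RRRR.........
.........RRRRR++++RRRRR........
.........RRRRR++++RRRRR........
.........RRRRR++++RRRRR........
.........RRRRRR+++RRRRR+.......
.........RRRRRRRRRRRRRR+.......
.........+RRRRRRRRRRRRR+.......
.........+RRRRRRRRRRRRR+.......
..........+RRRRRRRRRRR+........
..........+RRRRRRRRRR++........
...........++RRRRRR+++++.......
............+++++++++++........
.............+++++++++.........
...............++++++..........
...............................
...............................
...............................
lef
[... 1793 characters left out ...]
04]), 0.6)] dark rows ['200:270.5/4', '201:270.5/6', '202:270.0/7', '203:270.0/7', '204:270.0/9', '205:270.5/8', '206:270.5/8', '207:273.0/11', '208:273.7/9', '209:273.0/6', '210:273.0/6', '211:269.0/3']
mid upright px [314.8423 202.3527] [(array([323.904, 205.488]), 0.44)] dark rows ['199:319.5/4', '200:319.5/6', '201:320.0/7', '202:320.0/7', '203:319.5/8', '204:320.0/7', '205:320.0/7', '206:317.3/7', '207:315.4/7', '208:314.5/6', '209:314.9/7']
right upright px [358.5969 201.3665] [(array([356.992, 201.12 ]), 0.52)] dark rows ['198:358.0/5', '199:358.0/7', '200:358.5/8', '201:358.5/8', '202:358.5/8', '203:358.5/8', '204:358.5/8', '205:356.7/11', '206:356.4/8', '207:356.3/7', '208:356.0/6']
```

The side and top images both show the ring flat around the middle post, matching the flat model. The middle knob is about 5 px right of upright in the top view, roughly 13 mm, so it is at its right stop. The other two handles are upright.

```bash
python3 -c "
from bench import ctrl
print(ctrl.close_job())"
```

```text
the job is handed in; nothing more can be done
None
```

The middle switch is the worn one: I rocked it fully left, left it leaning fully right, and put the red ring flat over its post. I found the left handle firm by touch and didn't touch the right one; the job is handed in.

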